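Pack the terrine mould tight in its pressing frame

ROBOT

A 6-joint arm with a two-finger parallel gripper is mounted at the origin on the work surface. World frame = base frame: x ahead of the robot, y to its left, z up, the work surface at z = 0. Lengths are in mm, angles in rad, forces in N, time in s.
With the tool pointing down it reaches from about 325 to 900 mm from the base axis. Payload 3.5 kg.
Tool frame: the origin (TCP) lies between the finger pads; the fingertips stand ctrl.tcp_to_tips ahead of it and the grasp point (between the pads) lies 6 mm ahead of it (ctrl.tcp_to_tips is the distance from the TCP to the fingertips, in mm); z points along the fingers, y is the line along which they close (so a half turn about z gives the same grasp; the last joint's range is limited). The gripper opens to 85 mm and grips with 20 to 120 N. Pads are 22 mm wide; open, the fingers measure 114 mm over their backs; the gripper's body (76 mm by 85 mm) begins 54 mm behind the grasp point. The pads swing forward as they close: fully open they stand 13 mm farther back than shut.
Start: joints at [-1.357, 0.276, -0.026, 1.268, 0, 1.467], TCP at [194.692, -593.9, 232.813] pointing down, gripper open.
Joint ranges: [-3.12, 3.12], [-0.85, 1.88], [-1.08, 1.24], [-1.95, 2.15], [-1.57, 1.53], [-3.14, 3.14]. Speed limits (rad/s): [2.57, 2.57, 3.14, 3.14, 3.14, 3.14].

INTERFACE

Orientations are given as a 3x3 rotation matrix whose columns are the frame's x, y, z axes.
In Python, from cell import ctrl gives the robot as it stands.
- The arm moves only by the tool drive_tool, never from a script. Its argument "targets" is a list of rows, each a list of 3 entries, a list of its own where there are three numbers: the closure, from -1 (fully open) to 1 (shut), so that 0 is half open, then the shift along the world's x, y, z as a fraction of full scale, then the turn about the world's z as a fraction of full scale. In form: [[gripper, [x, y, z], yaw], ...]. A call has 1 to 20 rows; each row is the pose to reach, as a shift and turn from the pose commanded when the call began; what a row does not reach only later rows make up. Full scale, the value 1, is 200 mm for a shift and 45 degrees for a turn. A row lasts 1/8 s, in which the tool goes at most 62.5 mm and 10.7 degrees, less where a joint would pass 70% of its speed; a pose out of reach is approached as far as the arm can. A call with a number of a shift or a turn outside -1 to 1 is refused whole. A call with a gripper value outside its range is refused whole. The fingers move at their own pace and stop on an object; the grip force is fixed at half the most. Time passes only in rows, so rows that repeat a pose let the fingers close. It gives the time, the measured TCP pose, the force, the opening and the grip force at its end, in the units of the state.
- ctrl.get_obs(): the state, without advancing time (a new reading comes with each control period).
- ctrl.snapshot(name): name is "scene" or "top" or "wrist"; returns a dict with "pixels" (384x512x3 uint8, red, green, blue), "fx", "fy", "cx", "cy" (pixels), "k1" (the pictures are not rectified: a ray, as slopes to the right and down, at radius r is drawn at 1 + k1 r^2 times it, then the intrinsics apply), "xyz" and "rotation" of the camera in the world. Camera axes: x right, y down, z forward; pixel columns grow to the right and rows downward; lengths in mm; the calibration is good to about 2 mm. A picture is of the moment at which its call begins. There is no depth.
- ctrl.sign_off(): hands the job in; it is judged then, once.
The state is a dict: "clock": time; "joints": joint angles; "joint_vel": joint speeds; "joint_efforts": joint torques, N m; "position": TCP position; "tool_rot": TCP orientation; "contact_force": force on the tool from outside, world axes, zero at the start; "torque": the same for the moment, N m; "grip_width": finger opening in mm; "finger_force": force on a finger pad.
Only numpy, scipy, OpenCV 4.12 (cv2) and the standard library are available. Lean on these libraries where they do the work, as an engineer would, in place of code of your own. Each camera call takes 0.05 s, during which the arm holds its last target. There are 200 camera calls.

TASK

Fill the gap in the pressing frame that stands within reach in front of the arm with the two plastic packers from the stand that together fit it snugly, side by side, each set fully home on the frame's floor with its notched end (black stripe on top) over the brass bar. Lower them in gently, neither dropped nor forced (the frame has no room for fingers beside a packer's faces, only at its ends). Leave the other two packers standing in the stand and do not disturb anything else on the table.

Things in the scene. Friction and masses are not known exactly. Their poses are not given: they have to be found in the camera images.
- frame_red: Fixed steel pressing frame holding a mould with a red lid; open gap 37 mm along y. Of the three frames the one ahead of the arm (y 0 to 0.25 m) is to be packed; two are parked at the table's left and right edges. Origin on the table under the gap's centre, z up; y runs from the stop plate across the gap to the mould, x along a packer's length. 
- frame_green: Fixed steel pressing frame holding a mould with a green lid; open gap 41 mm along y. All frames alike but for the gap: its floor is 8 mm above the table (base 64 mm in x, 216 in y from 8 mm behind the stop plate's gap face). Stop plate (8 mm thick) and mould are 42 mm wide in x; the gap is open at both x ends, so packers overhang it at both ends. Gap centred on y = 0. 
- frame_yellow: Fixed steel pressing frame holding a mould with a yellow lid; open gap 45 mm along y. On all frames a brass bar lies across the gap's floor at the +x end (x 22 to 31 mm, top 10 mm above the floor), for the packers' notched ends. Gap walls are upright to 61 mm above the table, then flare out 4 mm up to 71 mm; lid knob to 82 mm. 
- packer_white: White plastic packer, 12 mm thick (y), 52 long (x), 52 high (z), about 35 g. Origin: centre of its 52 x 12 mm outline, on the underside. Notch cut from the lower corner of its +x end, 14 mm high, from x = 16 mm to the end, through the thickness; black stripe on top at that end. Starts upright in the stand, thickness along the stand's x, stripe to the stand's +y.
- packer_blue: Blue plastic packer, 16 mm thick (y), 52 long (x), 52 high (z), about 46 g. Origin: centre of its 52 x 16 mm outline, on the underside. Notch cut from the lower corner of its +x end, 14 mm high, from x = 16 mm to the end, through the thickness; black stripe on top at that end. Starts upright in the stand, thickness along the stand's x, stripe to the stand's +y.
- packer_orange: Orange plastic packer, 22 mm thick (y), 62 long (x), 52 high (z), about 64 g. Origin: centre of its 62 x 22 mm outline, on the underside. Notch cut from the lower corner of its +x end, 14 mm high, from x = 16 mm to the end, through the thickness; black stripe on top at that end. Starts upright in the stand, thickness along the stand's x, stripe to the stand's +y.
- packer_green: Green plastic packer, 30 mm thick (y), 62 long (x), 52 high (z), about 87 g. Origin: centre of its 62 x 30 mm outline, on the underside. Notch cut from the lower corner of its +x end, 14 mm high, from x = 16 mm to the end, through the thickness; black stripe on top at that end. Starts upright in the stand, thickness along the stand's x, stripe to the stand's +y.
- stand: Fixed steel channel, 270 mm (x) by 74 (y), origin on the table under its centre. Holds the four packers in a row along x, centres about 62 mm apart, order shuffled. Floor 4 mm thick; side rails 54 mm high, 4 thick, 66 apart inside, cover the packers' ends: here they can be gripped only across their thickness.
- squeeze_bottle: Bystander, not to be disturbed. White squeeze bottle with red cap, 54 mm across, 150 mm high. Origin at the centre of its underside.
- spice_jar: Bystander, not to be disturbed. Amber spice jar, 48 mm across, 85 mm high. Origin at the centre of its underside.
- tin: Bystander, not to be disturbed. Small can, 56 mm across, 50 mm high. Origin at the centre of its underside.
- ramekin: Bystander, not to be disturbed. White ramekin, 84 mm across, 45 mm high. Origin at the centre of its underside.
- bowl: Bystander, not to be disturbed. Steel bowl, 150 mm across, 65 mm high. Origin at the centre of its underside.
- shaker: Bystander, not to be disturbed. Dark wooden shaker, 48 mm across, 80 mm high. Origin at the centre of its underside.
- spatula: Bystander, not to be disturbed. Spatula lying flat along its x axis, 260 mm long, under 70 wide, handle to -x, under 35 mm high. Origin near the middle of its length.

How it is judged (in metres and radians):
At the end, for the whole second after the job is handed in: In the front frame's gap (red: white+orange, green: blue+orange, yellow: white+green packers) both rest on the floor within 3 mm, within 10 mm of centre lengthwise, upright within 0.1 rad, in line within 0.12 rad, still; the other two stand within 30 mm of their start (((world y of frame_red between -0.1 and 0.3 m and z of packer_white in the frame of frame_red between 0.005 and 0.0115 m and x of packer_white in the frame of frame_red between -0.01 and 0.01 m and y of packer_white in the frame of frame_red between -0.025 and 0.025 m and angle between each of packer_white, packer_orange's own z axis and vertical below 0.1 rad and angle between the x axis of each of packer_white, packer_orange and the x axis of frame_red, either way round below 0.12 rad and linear speed of each of packer_white, packer_orange below 0.03 m/s and z of packer_orange in the frame of frame_red between 0.005 and 0.0115 m and x of packer_orange in the frame of frame_red between -0.01 and 0.01 m and y of packer_orange in the frame of frame_red between -0.025 and 0.025 m and distance of each of packer_blue, packer_green from where it was at the start of the episode below 0.03 m and angle between each of packer_blue, packer_green's own z axis and vertical below 0.2 rad) or (world y of frame_green between -0.1 and 0.3 m and z of packer_blue in the frame of frame_green between 0.005 and 0.0115 m and x of packer_blue in the frame of frame_green between -0.01 and 0.01 m and y of packer_blue in the frame of frame_green between -0.025 and 0.025 m and angle between each of packer_blue, packer_orange's own z axis and vertical below 0.1 rad and angle between the x axis of each of packer_blue, packer_orange and the x axis of frame_green, either way round below 0.12 rad and linear speed of each of packer_blue, packer_orange below 0.03 m/s and z of packer_orange in the frame of frame_green between 0.005 and 0.0115 m and x of packer_orange in the frame of frame_green between -0.01 and 0.01 m and y of packer_orange in the frame of frame_green between -0.025 and 0.025 m and distance of each of packer_white, packer_green from where it was at the start of the episode below 0.03 m and angle between each of packer_white, packer_green's own z axis and vertical below 0.2 rad) or (world y of frame_yellow between -0.1 and 0.3 m and z of packer_white in the frame of frame_yellow between 0.005 and 0.0115 m and x of packer_white in the frame of frame_yellow between -0.01 and 0.01 m and y of packer_white in the frame of frame_yellow between -0.025 and 0.025 m and angle between each of packer_white, packer_green's own z axis and vertical below 0.1 rad and angle between the x axis of each of packer_white, packer_green and the x axis of frame_yellow, either way round below 0.12 rad and linear speed of each of packer_white, packer_green below 0.03 m/s and z of packer_green in the frame of frame_yellow between 0.005 and 0.0115 m and x of packer_green in the frame of frame_yellow between -0.01 and 0.01 m and y of packer_green in the frame of frame_yellow between -0.025 and 0.025 m and distance of each of packer_blue, packer_orange from where it was at the start of the episode below 0.03 m and angle between each of packer_blue, packer_orange's own z axis and vertical below 0.2 rad))); the robot touches nothing.
It fails at once if a packer is dropped into a frame: it moves faster than 0.45 m/s while its underside is inside the gap, less than 50 mm above the table ((x of packer_white in the frame of frame_red between -0.035 and 0.035 m and y of packer_white in the frame of frame_red between -0.03 and 0.03 m and z of packer_white in the frame of frame_red below 0.05 m and linear speed of packer_white above 0.45 m/s) or (x of packer_white in the frame of frame_green between -0.035 and 0.035 m and y of packer_white in the frame of frame_green between -0.03 and 0.03 m and z of packer_white in the frame of frame_green below 0.05 m and linear speed of packer_white above 0.45 m/s) or (x of packer_white in the frame of frame_yellow between -0.035 and 0.035 m and y of packer_white in the frame of frame_yellow between -0.03 and 0.03 m and z of packer_white in the frame of frame_yellow below 0.05 m and linear speed of packer_white above 0.45 m/s) or (x of packer_blue in the frame of frame_red between -0.035 and 0.035 m and y of packer_blue in the frame of frame_red between -0.03 and 0.03 m and z of packer_blue in the frame of frame_red below 0.05 m and linear speed of packer_blue above 0.45 m/s) or (x of packer_blue in the frame of frame_green between -0.035 and 0.035 m and y of packer_blue in the frame of frame_green between -0.03 and 0.03 m and z of packer_blue in the frame of frame_green below 0.05 m and linear speed of packer_blue above 0.45 m/s) or (x of packer_blue in the frame of frame_yellow between -0.035 and 0.035 m and y of packer_blue in the frame of frame_yellow between -0.03 and 0.03 m and z of packer_blue in the frame of frame_yellow below 0.05 m and linear speed of packer_blue above 0.45 m/s) or (x of packer_orange in the frame of frame_red between -0.035 and 0.035 m and y of packer_orange in the frame of frame_red between -0.03 and 0.03 m and z of packer_orange in the frame of frame_red below 0.05 m and linear speed of packer_orange above 0.45 m/s) or (x of packer_orange in the frame of frame_green between -0.035 and 0.035 m and y of packer_orange in the frame of frame_green between -0.03 and 0.03 m and z of packer_orange in the frame of frame_green below 0.05 m and linear speed of packer_orange above 0.45 m/s) or (x of packer_orange in the frame of frame_yellow between -0.035 and 0.035 m and y of packer_orange in the frame of frame_yellow between -0.03 and 0.03 m and z of packer_orange in the frame of frame_yellow below 0.05 m and linear speed of packer_orange above 0.45 m/s) or (x of packer_green in the frame of frame_red between -0.035 and 0.035 m and y of packer_green in the frame of frame_red between -0.03 and 0.03 m and z of packer_green in the frame of frame_red below 0.05 m and linear speed of packer_green above 0.45 m/s) or (x of packer_green in the frame of frame_green between -0.035 and 0.035 m and y of packer_green in the frame of frame_green between -0.03 and 0.03 m and z of packer_green in the frame of frame_green below 0.05 m and linear speed of packer_green above 0.45 m/s) or (x of packer_green in the frame of frame_yellow between -0.035 and 0.035 m and y of packer_green in the frame of frame_yellow between -0.03 and 0.03 m and z of packer_green in the frame of frame_yellow below 0.05 m and linear speed of packer_green above 0.45 m/s)).
It fails at once if a packer is forced: a frame takes more than 60 N (contact force between any of frame_red, frame_green, frame_yellow and anything else above 60 N).
It fails at once if a bystander (bottle, jars, tin, ramekin, bowl, shaker, spatula) is pushed more than 30 mm away or knocked over (distance of any of squeeze_bottle, spice_jar, tin, ramekin, bowl, shaker, spatula from where it was at the start of the episode above 0.03 m or angle between any of squeeze_bottle, spice_jar, tin, ramekin, bowl, shaker's own z axis and vertical above 0.5 rad).
It also fails if it takes over 72 s, if anything falls off the work surface, if the arm or the gripper's body presses on something with over 40 N, if the wrist force passes 120 N, or if a joint passes its speed limit or range.

## Working session

There is one attempt and no reset: what is moved stays moved. The work goes in short steps, Python scripts to look and compute and a tool call to move; the robot and the scene stay as the last step left them, time stands still between calls to the robot, and variables do not carry over. Pictures are saved under pics/ and viewed, at most 13 in all, crops included, and the job is handed in when it is done.

Besides the shell and the picture viewer there is one more tool, called by a JSON object that holds its "op" and its "data", one argument or row to a line. drive_tool: Moves the arm, as the interface text tells. Shift numbers are shares of 200 mm and turn numbers shares of 45 degrees, none past 1 either way. Its arguments: {"type":"object","properties":{"targets":{"type":"array"}},"required":["targets"]}

```bash
mkdir -p pics; ls; python3 - <<'E'
from cell import ctrl
import cv2,numpy as np
for n in("top","scene"):
    s=ctrl.snapshot(n); cv2.imwrite(f"pics/{n}0.png",s["pixels"][:,:,::-1]); print({k:v for k,v in s.items() if k!="pixels"})
print(ctrl.tcp_to_tips, ctrl.get_obs())
E
```

```text
pics
{'fx': 447.7059534870458, 'fy': 447.7059534870458, 'cx': 258.6060562290582, 'cy': 188.7096208934732, 'k1': -0.03722431475014917, 'xyz': array([ 429.57386388,  -22.07998159, 1573.85659854]), 'rotation': array([[-0.01845499, -0.99838419,  0.05374401],
       [-0.99982735,  0.01854451,  0.00116731],
       [-0.00216208, -0.05371319, -0.99855406]])}
{'fx': 391.08702518890595, 'fy': 391.08702518890595, 'cx': 253.0255977852033, 'cy': 193.36866549524154, 'k1': -0.09167622391718083, 'xyz': array([1343.23600678, -857.82039541,  900.27406921]), 'rotation': array([[ 0.71319863,  0.42086708, -0.56055207],
       [ 0.7009595 , -0.43034846,  0.56873191],
       [-0.00187219, -0.79854311, -0.60193471]])}
25.0 {'clock': 0.1, 'joints': array([-1.35742068e+00,  2.77067449e-01, -2.77621396e-02,  1.26802016e+00,
       -3.27964038e-05,  1.46742228e+00]), 'joint_vel': array([ 1.91847890e-03, -2.05232815e-03,  3.34325716e-03,  1.35354977e-03,
       -6.21345968e-05,  4.57072540e-04]), 'joint_efforts': array([ 7.10185232e-04, -4.46707857e+01,  2.96129072e+01,  8.47683259e-03,
       -7.08159087e-05, -8.89769325e-06]), 'position': array([ 194.51828098, -593.20134479,  231.75633392]), 'tool_rot': array([[ 9.50252871e-01,  3.11479153e-01, -4.66884367e-04],
       [ 3.11479451e-01, -9.50250784e-01,  1.99990281e-03],
       [ 1.79270797e-04, -2.04583827e-03, -9.99997891e-01]]), 'contact_force': array([-0.03300136,  0.63373852,  0.44871014]), 'torque': array([-0.06051235,  0.0283596 ,  0.02527993]), 'finger_force': 0.0, 'grip_width': 85.5283265281684}
```

View pics/top0.png

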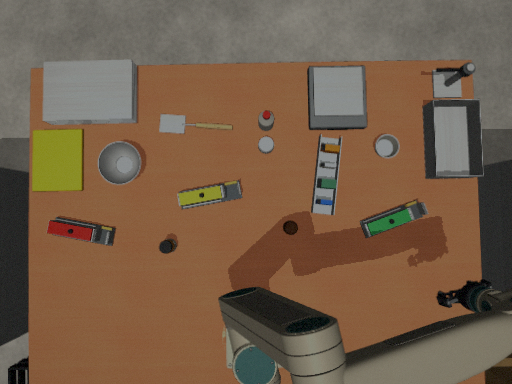

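View pics/scene0.png

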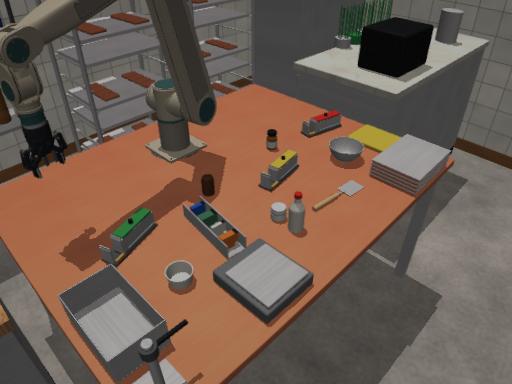

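The top view shows the yellow frame ahead of the arm (lid about (204,195), gap about (230,190)), with red on the left and green on the right. The stand is at about (326,175), with orange, white, green and blue from far to near. So I need white and green. They will be regrasped by their ends on the free table near (278,185), and white goes in first because it is shorter.

```bash
cat > h.py <<'E'
import numpy as np,cv2
from cell import ctrl
def snap(n,f=None):
    s=ctrl.snapshot(n)
    if f: cv2.imwrite("pics/"+f,s["pixels"][:,:,::-1])
    return s
def ray(s,p):
    K=np.array([[s["fx"],0,s["cx"]],[0,s["fy"],s["cy"]],[0,0,1]])
    u=cv2.undistortPoints(np.array(p,float).reshape(-1,1,2),K,np.array([s["k1"],0,0,0,0.])).reshape(-1,2)
    return np.c_[u,np.ones(len(u))]@s["rotation"].T
def onz(s,p,z):
    d=ray(s,p); t=(z-s["xyz"][2])/d[:,2:]; return (s["xyz"]+d*t)[:,:2]
def proj(s,P):
    c=(np.array(P,float).reshape(-1,3)-s["xyz"])@s["rotation"]; u=c[:,:2]/c[:,2:]
    u=u*(1+s["k1"]*(u**2).sum(1,keepdims=True)); return u*[s["fx"],s["fy"]]+[s["cx"],s["cy"]]
def hsv(s): return cv2.cvtColor(s["pixels"],cv2.COLOR_RGB2HSV)
def blob(s,lo,hi,roi=None,z=None):
    """largest blob by HSV range in roi (u0,v0,u1,v1): mean pixel, area, world centre/corners at z"""
    m=cv2.inRange(hsv(s),np.array(lo),np.array(hi))
    if roi: k=np.zeros_like(m); k[roi[1]:roi[3],roi[0]:roi[2]]=255; m&=k
    c=max(cv2.findContours(m,cv2.RETR_EXTERNAL,cv2.CHAIN_APPROX_NONE)[0],key=cv2.contourArea)
    q=cv2.boxPoints(cv2.minAreaRect(c)); w=onz(s,q,z)
    e=[w[1]-w[0],w[2]-w[1]]; L=[np.linalg.norm(a) for a in e]; a=e[int(np.argmax(L))]
    return dict(px=q.mean(0).round(1),area=cv2.contourArea(c),c=w.mean(0).round(1),size=np.round(sorted(L),1),yaw=round(float(np.degrees(np.arctan2(a[1],a[0]))),1))
E
python3 - <<'E'
from h import *
s=snap("top")
R=(300,130,350,220)
print("ylid",blob(s,(22,120,60),(35,255,255),(170,170,250,215),71))
print("orange",blob(s,(8,190,120),(20,255,255),(318,140,342,156),56))
print("green",blob(s,(50,100,40),(85,255,255),R,56))
print("blue",blob(s,(100,120,50),(125,255,255),R,56))
print("white",blob(s,(0,0,190),(180,50,255),(318,155,342,176),56))
for n,p in dict(standTL=(319,136),TR=(341,138),BL=(312,212),BR=(333,214)).items(): print(n,onz(s,[p],54))
for n,p in dict(shaker=(290,228),tin=(265,145),gap=(228,191)).items(): print(n,onz(s,[p],50))
c=s["pixels"][130:235,170:350,::-1]; cv2.imwrite("pics/top1.png",cv2.resize(c,None,fx=4.4,fy=4.4,interpolation=cv2.INTER_CUBIC))
E
```

```text
ylid {'px': array([199.9, 195.3], dtype=float32), 'area': 474.5, 'c': array([492. , 177.6]), 'size': array([ 42.6, 140.2]), 'yaw': -80.4}
orange {'px': array([332. , 147.7], dtype=float32), 'area': 50.5, 'c': array([ 646.9, -273.7]), 'size': array([17.5, 43.2]), 'yaw': -98.2}
green {'px': array([328., 184.], dtype=float32), 'area': 100.0, 'c': array([ 522.9, -256.4]), 'size': array([27.3, 47.7]), 'yaw': -91.1}
blue {'px': array([326.2, 201.9], dtype=float32), 'area': 42.0, 'c': array([ 462.3, -248.6]), 'size': array([16.3, 40.3]), 'yaw': -99.2}Traceback (most recent call last):
  File "<stdin>", line 8, in <module>
  File "h.py", line 21, in blob
    c=max(cv2.findContours(m,cv2.RETR_EXTERNAL,cv2.CHAIN_APPROX_NONE)[0],key=cv2.contourArea)
ValueError: max() iterable argument is empty
```

```bash
python3 - <<'E'
from h import *
s=snap("top")
for n,p in dict(standTL=(319,136),TR=(341,138),BL=(312,212),BR=(333,214)).items(): print(n,onz(s,[p],54).round())
for n,p in dict(shaker=(290,228),tin=(265,145),gap=(228,191),spot=(278,187)).items(): print(n,onz(s,[p],50).round())
c=s["pixels"][130:235,170:350,::-1]; cv2.imwrite("pics/top1.png",cv2.resize(c,None,fx=4.4,fy=4.4,interpolation=cv2.INTER_CUBIC))
E
```

```text
standTL [[ 688. -230.]]
TR [[ 680. -306.]]
BL [[ 429. -200.]]
BR [[ 421. -271.]]
shaker [[ 376. -124.]]
tin [[661. -45.]]
gap [[506.  84.]]
spot [[516. -87.]]
```

View pics/top1.png

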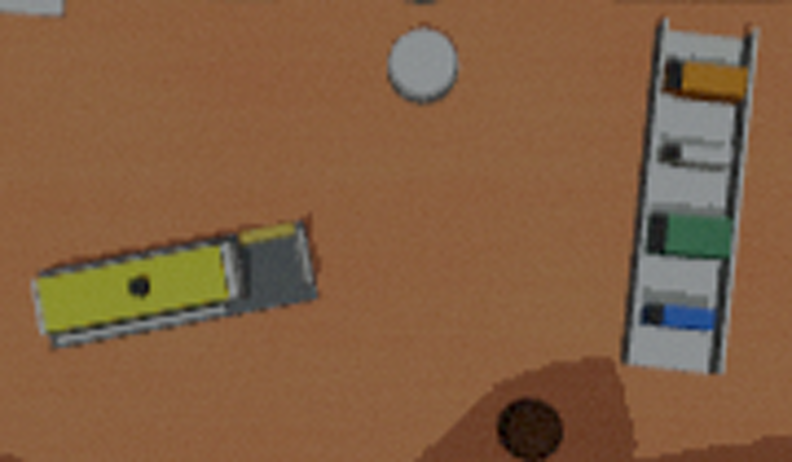

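The crop shows the brass bar on the frame's far side, so the frame's x is about +9.6°. The stripes are on the stand's left, so the packers' x is about +82.3°. The plan is white, then green, each regrasped near (516,-87). I'll go above white first.

{"op": "drive_tool", "data": {
  "targets": [
    [0,[0.975,0.845,0],0.713],
    [0,[0.975,0.845,0],0.713],
    [0,[0.975,0.845,0],0.713],
    [0,[0.975,0.845,0],0.713],
    [0,[0.975,0.845,0],0.713]
  ]
}}

```text
clock: 0.82
position: [391.9, -422.0, 232.7]
tool_rot: [[0.636, 0.772, 0.0], [0.772, -0.636, 0.001], [0.001, -0.001, -1.0]]
contact_force: [-0.4, 0.4, 0.0]
grip_width: 42.6
finger_force: 0.0
```

{"op": "drive_tool", "data": {
  "targets": [
    [0,[0.975,0.845,0],0.713],
    [0,[0.975,0.845,0],0.713],
    [0,[0.975,0.845,0],0.713],
    [0,[0.975,0.845,0],0.713],
    [0,[0.975,0.845,0],0.713],
    [0,[0.975,0.845,0],0.713],
    [0,[0.975,0.845,0],0.713]
  ]
}}

```text
clock: 1.7
position: [583.5, -257.2, 232.6]
tool_rot: [[0.136, 0.991, -0.001], [0.991, -0.136, -0.0], [-0.0, -0.001, -1.0]]
contact_force: [0.7, 0.2, -0.3]
grip_width: 42.5
finger_force: 0.0
```

```bash
python3 - <<'E'
from h import *
s=snap("wrist","w1.png"); o=ctrl.get_obs(); print(o["position"],o["tool_rot"],o["grip_width"]); print(s["xyz"],s["rotation"],s["fx"])
for n,P in dict(white=[585,-256,56],green=[523,-247,56],blue=[462,-239,56]).items(): print(n,proj(s,P))
E
```

```text
[ 583.47263047 -257.33861717  232.76608571] [[ 1.35924731e-01  9.90718978e-01 -6.11696764e-04]
 [ 9.90719133e-01 -1.35924862e-01 -1.78274667e-04]
 [-2.59764894e-04 -5.81787751e-04 -9.99999797e-01]] 42.953250269366364
[ 595.97992177 -173.70819308  373.59695548] [[ 9.90770196e-01 -1.28176233e-01 -4.41052419e-02]
 [-1.35552197e-01 -9.37205535e-01 -3.21358657e-01]
 [-1.45134659e-04  3.24371142e-01 -9.45929882e-01]] 340.47519714446764
white [[251.26559398 170.04585176]]
green [[186.13122705 169.54525095]]
blue [[122.4952319  169.94424947]]
```

View pics/w1.png

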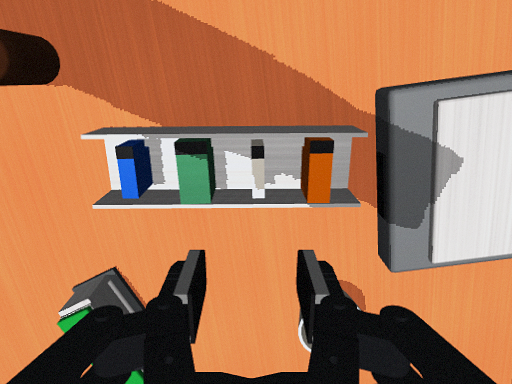

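The wrist view shows, from left to right, blue (132,168), green (195,170), white (258,168) and orange (318,168). Rail edges run from (82,137) to (367,134) at the top and from (95,207) to (358,205) at the bottom. White's top spans rows 140 to 197.

```bash
python3 - <<'E'
from h import *
s=snap("wrist"); H=hsv(s)
row=H[180,240:280]; print([tuple(map(int,r)) for r in row][8:30])
print("white",onz(s,[(258,168.5),(258,140),(258,197)],56).round(1))
E=onz(s,[(82,137),(367,134.5),(95,207.5),(358,205.5)],54); print(E.round(1), np.degrees(np.arctan2(*(E[1]-E[0])[::-1])),np.degrees(np.arctan2(*(E[3]-E[2])[::-1])))
print("green",blob(s,(50,100,20),(85,255,255),(170,130,225,215),56)); print("orange",blob(s,(5,150,60),(20,255,255),(303,145,332,201),56)); print("blue",blob(s,(100,120,50),(125,255,255),(110,130,155,205),56))
E
```

```text
[(60, 2, 233), (80, 3, 233), (60, 1, 233), (80, 3, 233), (103, 8, 237), (109, 8, 241), (150, 1, 211), (19, 23, 187), (16, 25, 191), (25, 23, 186), (23, 22, 189), (19, 23, 189), (22, 26, 188), (17, 21, 190), (20, 24, 188), (19, 25, 192), (20, 13, 173), (15, 3, 157), (15, 6, 158), (165, 3, 158), (30, 3, 156), (15, 3, 156)]
white [[ 591.6 -255.5]
 [ 595.2 -228.3]
 [ 587.9 -284.2]]
[[ 431.3 -203. ]
 [ 697.2 -237.2]
 [ 423.5 -273.7]
 [ 686.2 -307.5]] -7.338642182523516 -7.337548498001733
green {'px': array([195.4, 170.9], dtype=float32), 'area': 1759.5, 'c': array([ 531.5, -250.6]), 'size': array([34.3, 65.4]), 'yaw': -95.5}
orange {'px': array([317. , 172.5], dtype=float32), 'area': 1300.5, 'c': array([ 647.5, -267.8]), 'size': array([26.4, 54.9]), 'yaw': 85.0}
blue {'px': array([134.3, 168.7], dtype=float32), 'area': 1351.0, 'c': array([ 473.5, -240.2]), 'size': array([30.8, 57.2]), 'yaw': -96.3}
```

{"op": "drive_tool", "data": {
  "targets": [
    [0,[0.043,0.007,0],0],
    [0,[0.043,0.007,-0.2],0],
    [0,[0.043,0.007,-0.45],0],
    [0,[0.043,0.007,-0.7],0],
    [0,[0.043,0.007,-0.85],0],
    [0,[0.043,0.007,-0.94],0],
    [0,[0.043,0.007,-0.94],0],
    [0.5,[0.043,0.007,-0.94],0],
    [1,[0.043,0.007,-0.94],0],
    [1,[0.043,0.007,-0.94],0],
    [1,[0.043,0.007,-0.94],0],
    [1,[0.043,0.007,-0.94],0]
  ]
}}

```text
clock: 3.3
position: [594.7, -255.3, 46.9]
tool_rot: [[0.134, 0.991, 0.003], [0.991, -0.134, -0.002], [-0.002, 0.003, -1.0]]
contact_force: [-0.8, 0.1, 6.2]
grip_width: 10.2
finger_force: 59.3
```

{"op": "drive_tool", "data": {
  "targets": [
    [1,[0,0,0.1],0],
    [1,[0,0,0.3],0],
    [1,[0,0,0.5],0],
    [1,[-0.1,0.2,0.5],-0.1],
    [1,[-0.19,0.42,0.5],-0.3],
    [1,[-0.3,0.65,0.5],-0.55],
    [1,[-0.385,0.845,0.5],-0.8],
    [1,[-0.385,0.845,0.5],-0.8]
  ]
}}

```text
clock: 4.3
position: [514.5, -83.0, 145.5]
tool_rot: [[0.689, 0.725, -0.001], [0.725, -0.689, 0.001], [-0.0, -0.001, -1.0]]
contact_force: [0.4, -0.4, -0.6]
grip_width: 9.9
finger_force: 58.4
```

{"op": "drive_tool", "data": {
  "targets": [
    [1,[0,0,0],-0.2],
    [1,[0,0,0],-0.4],
    [1,[0,0,0],-0.6],
    [1,[0,0,-0.1],-0.815],
    [1,[0,0,-0.3],-0.815],
    [1,[0,0,-0.4],-0.815],
    [1,[0,0,-0.45],-0.815],
    [1,[0,0,-0.45],-0.815]
  ]
}}

```text
clock: 5.3
position: [516.6, -86.0, 54.9]
tool_rot: [[0.986, 0.167, -0.0], [0.167, -0.986, -0.0], [-0.0, -0.0, -1.0]]
contact_force: [0.6, 0.7, 0.2]
grip_width: 10.0
finger_force: 58.4
```

```bash
python3 - <<'E'
from h import *
snap("wrist","w2.png");snap("scene","s2.png")
a=cv2.imread("pics/w2.png");b=cv2.imread("pics/s2.png")[110:260,130:330];b=cv2.resize(b,(512,384))
cv2.imwrite("pics/m2.png",cv2.resize(np.hstack([a,b]),(800,300)))
o=ctrl.get_obs();print(o["position"],o["tool_rot"][:,1],o["grip_width"],o["contact_force"])
E
```

```text
[517.474099   -86.06837761  55.8957375 ] [ 0.16754809 -0.98586341  0.00098729] 10.084873896703883 [-0.56467532  0.29962335 -0.83390618]
```

View pics/m2.png

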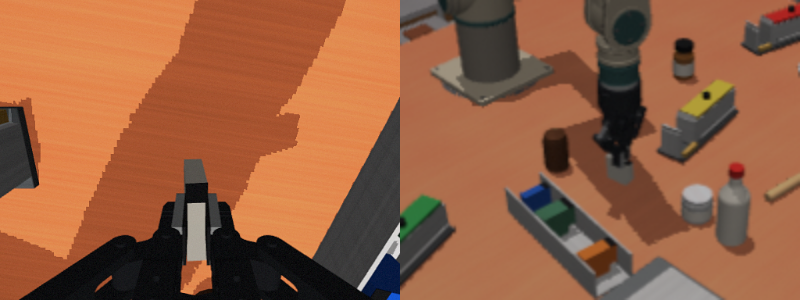

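White is held upright with its stripe end away from the robot (wrist view, about (195,165)), and the area is clear. I'll lower it to the table.

{"op": "drive_tool", "data": {
  "targets": [
    [1,[0,0,-0.03],0],
    [1,[0,0,-0.05],0],
    [1,[0,0,-0.06],0],
    [1,[0,0,-0.06],0]
  ]
}}

```text
clock: 5.9
position: [516.2, -85.4, 42.9]
tool_rot: [[0.986, 0.168, -0.0], [0.168, -0.986, 0.0], [-0.0, -0.0, -1.0]]
contact_force: [-0.3, -0.6, 1.5]
grip_width: 10.4
finger_force: 58.7
```

{"op": "drive_tool", "data": {
  "targets": [
    [1,[0,0,-0.005],0],
    [1,[0,0,-0.01],0],
    [1,[0,0,-0.01],0]
  ]
}}

```text
clock: 6.28
position: [516.7, -85.5, 42.7]
tool_rot: [[0.986, 0.168, 0.001], [0.168, -0.986, -0.0], [0.001, 0.0, -1.0]]
contact_force: [-4.2, 1.8, 14.3]
grip_width: 9.9
finger_force: 60.7
```

{"op": "drive_tool", "data": {
  "targets": [
    [0.5,[0,0,0],0],
    [0.2,[0,0,0],0],
    [0,[0,0,0],0],
    [0,[0,0,0.15],0],
    [0,[0,0,0.4],0],
    [-1,[0,0,0.5],0.2],
    [-1,[0,0,0.5],0.4],
    [-1,[0,0,0.5],0.6],
    [-1,[0,0,0.5],0.8],
    [-1,[0,0,0.5],1],
    [-1,[0,0,0.5],1]
  ]
}}

```text
clock: 7.65
position: [516.1, -85.4, 140.5]
tool_rot: [[0.58, 0.815, -0.001], [0.815, -0.58, 0.0], [-0.0, -0.001, -1.0]]
contact_force: [-0.1, 0.5, -0.2]
grip_width: 85.6
finger_force: 0.0
```

{"op": "drive_tool", "data": {
  "targets": [
    [-1,[0,0,0],0.2],
    [-1,[0,0,0],0.4],
    [-1,[0,0,0],0.6],
    [-1,[0,0,0],0.8],
    [-1,[0,0,0],1],
    [-1,[0,0,0],1]
  ]
}}

```text
clock: 8.4
position: [516.2, -85.5, 140.6]
tool_rot: [[-0.164, 0.987, -0.0], [0.987, 0.164, 0.0], [0.0, -0.0, -1.0]]
contact_force: [-0.1, -0.4, -0.5]
grip_width: 85.3
finger_force: 0.0
```

```bash
python3 - <<'E'
from h import *
s=snap("wrist","w3.png")
o=ctrl.get_obs();print(o["position"],o["tool_rot"][:,1],o["grip_width"],o["contact_force"]); print(proj(s,[516.7,-85.5,52]))
E
```

```text
[516.19573259 -85.48271845 140.64698671] [ 9.86578850e-01  1.63285331e-01 -2.71705213e-04] 85.60690445368274 [-0.0678313   0.93392679  0.03329156]
[[249.86613626 202.82636091]]
```

View pics/w3.png

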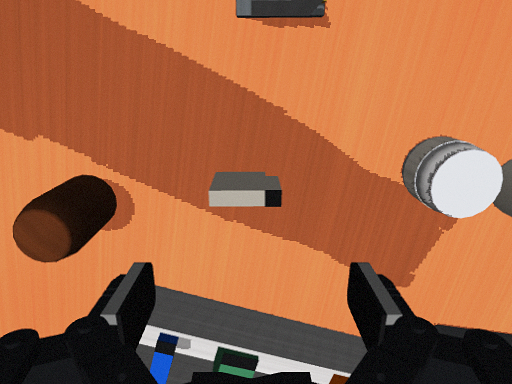

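White stands upright with its top centre at about (245,198), stripe to the right. It is within 4 mm of where I expected. I'll grip it by its ends.

{"op": "drive_tool", "data": {
  "targets": [
    [-1,[-0.015,0,-0.2],0],
    [-1,[-0.015,0,-0.4],0],
    [-1,[-0.015,0,-0.495],0],
    [-1,[-0.015,0,-0.495],0],
    [0,[-0.015,0,-0.495],0],
    [1,[-0.015,0,-0.495],0],
    [1,[-0.015,0,-0.495],0],
    [1,[-0.015,0,-0.495],0],
    [1,[-0.015,0,-0.495],0]
  ]
}}

```text
clock: 9.57
position: [514.7, -86.0, 43.7]
tool_rot: [[-0.167, 0.986, 0.003], [0.986, 0.167, -0.001], [-0.002, 0.003, -1.0]]
contact_force: [-2.0, -0.2, 5.5]
grip_width: 49.8
finger_force: 61.3
```

{"op": "drive_tool", "data": {
  "targets": [
    [1,[0,0,0.1],0],
    [1,[0,0,0.3],0],
    [1,[0,0.05,0.6],0],
    [1,[-0.015,0.25,0.78],0],
    [1,[-0.03,0.5,0.78],0],
    [1,[-0.03,0.7,0.78],0],
    [1,[-0.03,0.8,0.78],0],
    [1,[-0.03,0.8,0.78],0],
    [1,[-0.03,0.8,0.78],0]
  ]
}}

```text
clock: 10.7
position: [507.4, 74.1, 198.2]
tool_rot: [[-0.167, 0.986, 0.001], [0.986, 0.167, -0.0], [-0.0, 0.001, -1.0]]
contact_force: [-0.1, 0.3, 0.4]
grip_width: 49.3
finger_force: 62.1
```

```bash
python3 - <<'E'
from h import *
s=snap("wrist","w4.png")
o=ctrl.get_obs();print(o["position"],o["tool_rot"][:,1],o["grip_width"],o["contact_force"]); print(proj(s,[508,74,65]))
E
```

```text
[507.42440792  73.86958213 198.06210371] [9.86003824e-01 1.66722158e-01 4.26028798e-04] 49.34431631857688 [ 0.40005389 -0.33630741 -0.58087245]
[[249.90586721 184.59280892]]
```

View pics/w4.png

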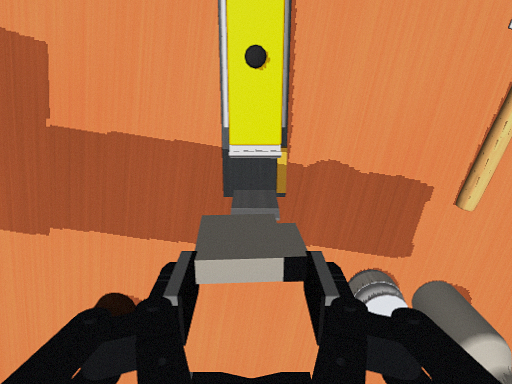

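White is held level. The mould's flare strip lies at rows 146–157 (u 229–282) and the floor at rows 157–190. The stop plate's face starts below row 190, and the brass is to the right at (282,170).

```bash
cat >> h.py <<'E'
def gapfind(s):
    g=cv2.cvtColor(s["pixels"],cv2.COLOR_RGB2GRAY)
    H=hsv(s); m=cv2.inRange(H,np.array((22,120,60)),np.array((35,255,255))); m[147:]=0
    vs=np.arange(85,143,3); L=[];R=[]
    for v in vs:
        x=np.where(m[v,200:320])[0]+200; L.append((x[0],v+.5));R.append((x[-1]+1,v+.5))
    for n,e in(("L",L),("R",R)):
        w=onz(s,e,71); p=np.polyfit(w[:,1],w[:,0],1); print(n,"lid edge yaw(frame x)",np.degrees(-np.arctan(p[0])).round(2), "resid",np.abs(np.polyval(p,w[:,1])-w[:,0]).max().round(2), "x at y=75:",np.polyval(p,75).round(1))
    print("col profile",list(zip(range(140,216),g[140:216,250:262].mean(1).astype(int))))
    for v in(151,153,200): print("row",v,list(zip(range(222,292,1),g[v,222:292])) if v==153 else "")
E
python3 - <<'E'
from h import *
gapfind(snap("wrist"))
E
```

```text
L lid edge yaw(frame x) 9.81 resid 0.4 x at y=75: 491.4
R lid edge yaw(frame x) 10.08 resid 0.44 x at y=75: 533.6
col profile [(140, np.int64(198)), (141, np.int64(198)), (142, np.int64(200)), (143, np.int64(186)), (144, np.int64(137)), (145, np.int64(224)), (146, np.int64(222)), (147, np.int64(221)), (148, np.int64(222)), (149, np.int64(210)), (150, np.int64(175)), (151, np.int64(181)), (152, np.int64(223)), (153, np.int64(222)), (154, np.int64(230)), (155, np.int64(110)), (156, np.int64(76)), (157, np.int64(117)), (158, np.int64(51)), (159, np.int64(53)), (160, np.int64(53)), (161, np.int64(53)), (162, np.int64(55)), (163, np.int64(52)), (164, np.int64(54)), (165, np.int64(54)), (166, np.int64(53)), (167, np.int64(53)), (168, np.int64(55)), (169, np.int64(53)), (170, np.int64(54)), (171, np.int64(54)), (172, np.int64(53)), (173, np.int64(54)), (174, np.int64(53)), (175, np.int64(54)), (176, np.int64(53)), (177, np.int64(53)), (178, np.int64(54)), (179, np.int64(53)), (180, np.int64(53)), (181, np.int64(54)), (182, np.int64(53)), (183, np.int64(52)), (184, np.int64(53)), (185, np.in
[... 1498 characters left out ...]
uint8(221)), (261, np.uint8(224)), (262, np.uint8(220)), (263, np.uint8(224)), (264, np.uint8(220)), (265, np.uint8(225)), (266, np.uint8(220)), (267, np.uint8(222)), (268, np.uint8(221)), (269, np.uint8(223)), (270, np.uint8(222)), (271, np.uint8(223)), (272, np.uint8(226)), (273, np.uint8(224)), (274, np.uint8(222)), (275, np.uint8(222)), (276, np.uint8(225)), (277, np.uint8(224)), (278, np.uint8(222)), (279, np.uint8(222)), (280, np.uint8(222)), (281, np.uint8(206)), (282, np.uint8(188)), (283, np.uint8(184)), (284, np.uint8(178)), (285, np.uint8(185)), (286, np.uint8(172)), (287, np.uint8(127)), (288, np.uint8(97)), (289, np.uint8(95)), (290, np.uint8(136)), (291, np.uint8(152))]
row 200
```

```bash
python3 - <<'E'
from h import *
s=snap("wrist"); th=np.radians(9.9); ex=np.array([np.cos(th),np.sin(th)]); ey=np.array([-np.sin(th),np.cos(th)])
w=[onz(s,[(255,v)],z)[0] for v,z in((150.5,71),(155.2,61),(190,8),(208,61))]
print([round(float(a@ey),1) for a in w])
print("exp",[26.5,22.5,-22.5,-22.5]); sc=np.mean([a@ey-e for a,e in zip(w,[26.5,22.5,-22.5,-22.5])])
xc=np.array([512.5,75])@ex; c=xc*ex+sc*ey; print("centre",c, "offsets",[round(float(a@ey-sc),1) for a in w])
o=ctrl.get_obs(); p=o["position"][:2]; print("tool in frame",(p-c)@ex,(p-c)@ey)
# held packer: top face corners (z ~198-41+52=~208)
for z in(207,): print("packer",[( (q-c)@ex).round(1).item() for q in onz(s,[(195,258),(305,258)],z)],[((q-c)@ey).round(1).item() for q in onz(s,[(250,260),(250,281)],z)])
E
```

```text
[15.5, 9.5, -38.1, -37.4]
exp [26.5, 22.5, -22.5, -22.5]
centre [512.39402415  75.60721423] offsets [29.1, 23.1, -24.5, -23.8]
tool in frame -5.244741210164487 -1.0424930447510097
packer [-28.4, 19.8] [8.0, -2.7]
```

{"op": "drive_tool", "data": {
  "targets": [
    [1,[0.024,0,0],0.007],
    [1,[0.024,0,-0.15],0.007],
    [1,[0.024,0,-0.35],0.007],
    [1,[0.024,0,-0.42],0.007],
    [1,[0.024,0,-0.46],0.007],
    [1,[0.024,0,-0.5],0.007],
    [1,[0.024,0,-0.53],0.007],
    [1,[0.024,0,-0.56],0.007],
    [1,[0.024,0,-0.59],0.007],
    [1,[0.024,0,-0.62],0.007],
    [1,[0.024,0,-0.62],0.007]
  ]
}}

```text
clock: 12.22
position: [511.5, 74.5, 73.2]
tool_rot: [[-0.173, 0.985, -0.001], [0.985, 0.173, 0.0], [0.0, -0.001, -1.0]]
contact_force: [-0.8, -0.7, 0.2]
grip_width: 49.6
finger_force: 62.1
```

{"op": "drive_tool", "data": {
  "targets": [
    [1,[0.004,-0.025,0],0],
    [1,[0.008,-0.045,0],0],
    [1,[0.01,-0.059,0],0],
    [1,[0.01,-0.064,0],0],
    [1,[0.01,-0.064,0],0]
  ]
}}

```text
clock: 12.85
position: [514.1, 61.6, 73.9]
tool_rot: [[-0.173, 0.985, 0.0], [0.985, 0.173, 0.0], [0.0, 0.0, -1.0]]
contact_force: [-0.3, -0.2, 0.3]
grip_width: 49.5
finger_force: 62.1
```

{"op": "drive_tool", "data": {
  "targets": [
    [1,[0.001,-0.005,0],0],
    [1,[0.002,-0.01,0],0],
    [1,[0.002,-0.01,0],0]
  ]
}}

```text
clock: 13.22
position: [514.5, 59.7, 73.8]
tool_rot: [[-0.173, 0.985, -0.0], [0.985, 0.173, -0.0], [-0.0, -0.0, -1.0]]
contact_force: [-0.3, -0.1, -0.5]
grip_width: 49.4
finger_force: 62.1
```

{"op": "drive_tool", "data": {
  "targets": [
    [1,[0.001,-0.005,0],0],
    [1,[0.001,-0.005,0],0]
  ]
}}

```text
clock: 13.48
position: [514.7, 58.7, 73.8]
tool_rot: [[-0.173, 0.985, 0.0], [0.985, 0.173, -0.0], [-0.0, 0.0, -1.0]]
contact_force: [0.9, 0.6, -0.8]
grip_width: 49.2
finger_force: 62.1
```

{"op": "drive_tool", "data": {
  "targets": [
    [1,[0.001,-0.005,0],0],
    [1,[0.001,-0.005,0],0]
  ]
}}

```text
clock: 13.72
position: [514.9, 57.6, 73.8]
tool_rot: [[-0.173, 0.985, 0.0], [0.985, 0.173, -0.0], [-0.0, 0.0, -1.0]]
contact_force: [-0.9, 0.4, -0.6]
grip_width: 49.5
finger_force: 62.1
```

{"op": "drive_tool", "data": {
  "targets": [
    [1,[0.001,-0.005,0],0],
    [1,[0.001,-0.005,0],0]
  ]
}}

```text
clock: 13.98
position: [515.1, 56.6, 73.8]
tool_rot: [[-0.173, 0.985, 0.0], [0.985, 0.173, -0.0], [-0.0, 0.0, -1.0]]
contact_force: [-0.3, -0.2, -0.0]
grip_width: 49.4
finger_force: 62.1
```

{"op": "drive_tool", "data": {
  "targets": [
    [1,[0.001,-0.005,0],0],
    [1,[0.001,-0.005,0],0]
  ]
}}

```text
clock: 14.22
position: [515.3, 55.6, 73.8]
tool_rot: [[-0.173, 0.985, 0.0], [0.985, 0.173, 0.0], [-0.0, 0.0, -1.0]]
contact_force: [0.6, -0.2, -0.2]
grip_width: 49.9
finger_force: 62.1
```

{"op": "drive_tool", "data": {
  "targets": [
    [1,[0.001,-0.005,0],0],
    [1,[0.001,-0.005,0],0]
  ]
}}

```text
clock: 14.48
position: [515.5, 54.7, 73.8]
tool_rot: [[-0.173, 0.985, -0.0], [0.985, 0.173, 0.0], [0.0, -0.0, -1.0]]
contact_force: [-0.6, 0.8, -0.2]
grip_width: 49.2
finger_force: 62.2
```

```bash
python3 - <<'E'
from h import *
a=snap("wrist")["pixels"][130:330,140:370,::-1];b=snap("scene")["pixels"][130:205,225:325,::-1]
cv2.imwrite("pics/m5.png",np.hstack([cv2.resize(a,(400,348),interpolation=2),cv2.resize(b,(400,348),interpolation=2)]))
E
```

View pics/m5.png

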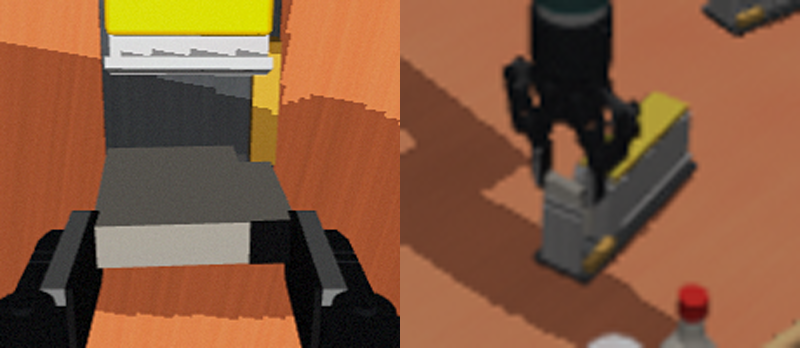

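```bash
python3 - <<'E'
from h import *
s=snap("wrist"); th=np.radians(9.9); ey=np.array([-np.sin(th),np.cos(th)])
z0=74-43
for v,z in((164,71),(171.5,61),(214.5,z0),(259,z0+52),(283,z0+52)): print(v,z,(onz(s,[(245,v)],z)[0]@ey).round(1))
print(ctrl.get_obs()["position"][:2]@ey)
E
```

```text
164 71 14.5
171.5 61 8.5
214.5 31 -25.3
259 83 -25.2
283 83 -37.4
-34.74230981468133
```

The packer's far face is about 33 mm from the mould edge, so it should be almost touching the stop plate. I'll continue gently.

{"op": "drive_tool", "data": {
  "targets": [
    [1,[0.001,-0.005,0],0],
    [1,[0.001,-0.005,0],0]
  ]
}}

```text
clock: 14.88
position: [515.6, 54.3, 73.9]
tool_rot: [[-0.173, 0.985, -0.0], [0.985, 0.173, 0.002], [0.002, 0.0, -1.0]]
contact_force: [-0.4, 3.0, 0.7]
grip_width: 49.3
finger_force: 62.3
```

{"op": "drive_tool", "data": {
  "targets": [
    [1,[0.001,-0.005,0],0],
    [1,[0.001,-0.005,0],0]
  ]
}}

```text
clock: 15.12
position: [515.6, 53.8, 74.0]
tool_rot: [[-0.173, 0.985, -0.0], [0.985, 0.173, 0.003], [0.003, 0.0, -1.0]]
contact_force: [-1.4, 6.0, 2.0]
grip_width: 49.6
finger_force: 62.4
```

{"op": "drive_tool", "data": {
  "targets": [
    [1,[-0.001,0.007,0],0],
    [1,[-0.001,0.007,-0.02],0],
    [1,[-0.001,0.007,-0.04],0],
    [1,[-0.001,0.007,-0.06],0],
    [1,[-0.001,0.007,-0.08],0],
    [1,[-0.001,0.007,-0.1],0],
    [1,[-0.001,0.007,-0.1],0]
  ]
}}

```text
clock: 16.0
position: [515.2, 54.6, 53.0]
tool_rot: [[-0.173, 0.985, -0.001], [0.985, 0.173, 0.001], [0.001, -0.001, -1.0]]
contact_force: [-0.5, 5.1, -1.4]
grip_width: 49.5
finger_force: 62.0
```

{"op": "drive_tool", "data": {
  "targets": [
    [1,[0,0,-0.005],0],
    [1,[0,0,-0.01],0],
    [1,[0,0,-0.01],0]
  ]
}}

```text
clock: 16.38
position: [515.2, 54.6, 51.8]
tool_rot: [[-0.173, 0.985, -0.001], [0.985, 0.173, 0.001], [0.001, -0.001, -1.0]]
contact_force: [-2.5, 5.4, 5.7]
grip_width: 49.7
finger_force: 62.8
```

{"op": "drive_tool", "data": {
  "targets": [
    [0,[0,0,0.005],0],
    [-1,[0,0,0.005],0],
    [-1,[0,0,0.005],0],
    [-1,[0,0,0.005],0],
    [-1,[0,0,0.1],0],
    [-1,[0,0,0.3],0],
    [-1,[0,0,0.6],0],
    [-1,[0,0,0.74],0],
    [-1,[0,0,0.74],0]
  ]
}}

```text
clock: 17.5
position: [518.1, 53.7, 202.9]
tool_rot: [[-0.173, 0.985, 0.007], [0.985, 0.173, -0.001], [-0.002, 0.006, -1.0]]
contact_force: [-0.3, -0.3, -0.0]
grip_width: 85.6
finger_force: 0.0
```

```bash
python3 - <<'E'
from h import *
s=snap("wrist","w6.png"); print(ctrl.get_obs()["position"]); print(proj(s,[515.2,54.6,60]))
E
```

```text
[516.58973463  53.82119744 200.7905404 ]
[[245.10714748 179.31305289]]
```

View pics/w6.png

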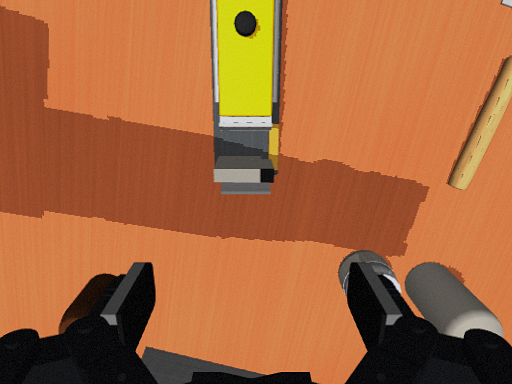

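White is home against the stop plate (top about (244,175), stripe to the right over the brass). Next is green.

{"op": "drive_tool", "data": {
  "targets": [
    [-0.3,[0.04,-0.25,0],-0.1],
    [-0.3,[0.04,-0.5,0],-0.2],
    [-0.3,[0.045,-0.75,0],-0.3],
    [-0.3,[0.045,-0.75,0],-0.387]
  ]
}}

```text
clock: 18.05
position: [523.5, -98.8, 197.4]
tool_rot: [[0.137, 0.991, -0.004], [0.991, -0.137, -0.0], [-0.001, -0.003, -1.0]]
contact_force: [1.0, -0.3, -0.1]
grip_width: 55.6
finger_force: 0.0
```

{"op": "drive_tool", "data": {
  "targets": [
    [-0.3,[0.03,-0.25,0],0],
    [-0.3,[0.043,-0.5,0],0],
    [-0.3,[0.043,-0.765,0],0],
    [-0.3,[0.043,-0.765,0],0],
    [-0.3,[0.043,-0.765,0],0]
  ]
}}

```text
clock: 18.68
position: [532.0, -248.2, 197.8]
tool_rot: [[0.13, 0.991, -0.003], [0.991, -0.13, 0.002], [0.002, -0.004, -1.0]]
contact_force: [-0.6, 0.4, -1.0]
grip_width: 55.5
finger_force: 0.0
```

```bash
python3 - <<'E'
from h import *
s=snap("wrist"); o=ctrl.get_obs();print(o["position"],o["tool_rot"][:,1],o["grip_width"]); p=proj(s,[533,-248,56]);print(p)
H=hsv(s); u,v=int(p[0,0]),int(p[0,1])
for r in(v+15,):
    m=cv2.inRange(H[r:r+1],np.array((50,80,20)),np.array((85,255,255)))[0]; x=np.where(m)[0]; x=x[abs(x-u)<60]; print(r,x.min(),x.max(),onz(s,[(x.min(),r),(x.max()+1,r)],56))
    print(H[r,x.min():x.max()+1:2,2])
E
```

```text
[ 532.25296358 -247.68910456  198.18752623] [ 0.99159295 -0.12936183 -0.00299019] 55.303233227942286
[[251.36651264 181.8783533 ]]
196 231 263 [[ 513.58448869 -258.50181458]
 [ 542.32115636 -262.24700814]]
[135 144 141 142 141  77  86  85  89  82  88  82  87  88  86  79  79]
```

{"op": "drive_tool", "data": {
  "targets": [
    [-0.3,[-0.003,0,-0.2],0],
    [-0.3,[-0.003,0,-0.45],0],
    [-0.3,[-0.003,0,-0.65],0],
    [-0.3,[-0.003,0,-0.76],0],
    [-0.3,[-0.003,0,-0.76],0],
    [0.2,[-0.003,0,-0.76],0],
    [1,[-0.003,0,-0.76],0],
    [1,[-0.003,0,-0.76],0],
    [1,[-0.003,0,-0.76],0],
    [1,[-0.003,0,-0.76],0]
  ]
}}

```text
clock: 19.98
position: [533.9, -249.1, 49.5]
tool_rot: [[0.13, 0.992, 0.003], [0.992, -0.13, -0.0], [0.0, 0.003, -1.0]]
contact_force: [-0.3, 2.1, 6.6]
grip_width: 28.5
finger_force: 59.1
```

{"op": "drive_tool", "data": {
  "targets": [
    [1,[0,0,0.1],0],
    [1,[0,0,0.3],0],
    [1,[0,0,0.5],0],
    [1,[-0.02,0.2,0.5],-0.1],
    [1,[-0.04,0.42,0.5],-0.3],
    [1,[-0.06,0.65,0.5],-0.55],
    [1,[-0.085,0.815,0.5],-0.8],
    [1,[-0.085,0.815,0.5],-0.8]
  ]
}}

```text
clock: 20.98
position: [514.8, -84.1, 147.8]
tool_rot: [[0.686, 0.728, -0.001], [0.728, -0.686, 0.0], [-0.0, -0.0, -1.0]]
contact_force: [0.2, -1.0, -1.0]
grip_width: 28.3
finger_force: 58.7
```

{"op": "drive_tool", "data": {
  "targets": [
    [1,[0,0,0],-0.2],
    [1,[0,0,0],-0.4],
    [1,[0,0,0],-0.6],
    [1,[0,0,-0.1],-0.813],
    [1,[0,0,-0.3],-0.813],
    [1,[0,0,-0.4],-0.813],
    [1,[0,0,-0.45],-0.813],
    [1,[0,0,-0.48],-0.813],
    [1,[0,0,-0.5],-0.813],
    [1,[0,0,-0.5],-0.813]
  ]
}}

```text
clock: 22.22
position: [516.1, -86.1, 48.2]
tool_rot: [[0.985, 0.173, 0.001], [0.173, -0.985, -0.0], [0.001, 0.0, -1.0]]
contact_force: [0.1, 0.4, -1.5]
grip_width: 28.3
finger_force: 58.7
```

{"op": "drive_tool", "data": {
  "targets": [
    [1,[0,0,-0.008],0],
    [1,[0,0,-0.015],0],
    [1,[0,0,-0.018],0],
    [1,[0,0,-0.018],0]
  ]
}}

```text
clock: 22.72
position: [516.5, -85.9, 45.5]
tool_rot: [[0.985, 0.173, 0.002], [0.173, -0.985, -0.0], [0.001, 0.0, -1.0]]
contact_force: [-2.5, 0.6, 6.4]
grip_width: 28.2
finger_force: 59.6
```

{"op": "drive_tool", "data": {
  "targets": [
    [0.2,[0,0,0],0],
    [-0.2,[0,0,0],0],
    [-0.2,[0,0,0],0],
    [-0.2,[0,0,0.15],0],
    [-0.2,[0,0,0.4],0],
    [-1,[0,0,0.5],0.2],
    [-1,[0,0,0.5],0.4],
    [-1,[0,0,0.5],0.6],
    [-1,[0,0,0.5],0.8],
    [-1,[0,0,0.5],1],
    [-1,[0,0,0.5],1]
  ]
}}

```text
clock: 24.1
position: [515.5, -85.9, 144.0]
tool_rot: [[0.576, 0.818, -0.0], [0.818, -0.576, 0.0], [-0.0, -0.0, -1.0]]
contact_force: [0.2, 0.8, 0.2]
grip_width: 85.1
finger_force: 0.0
```

{"op": "drive_tool", "data": {
  "targets": [
    [-1,[0,0,0],0.2],
    [-1,[0,0,0],0.4],
    [-1,[0,0,0],0.6],
    [-1,[0,0,0],0.8],
    [-1,[0,0,0],1],
    [-1,[0,0,0],1]
  ]
}}

```text
clock: 24.85
position: [515.6, -85.9, 144.1]
tool_rot: [[-0.169, 0.986, -0.0], [0.986, 0.169, 0.0], [0.0, -0.0, -1.0]]
contact_force: [0.1, -0.6, -0.1]
grip_width: 85.3
finger_force: 0.0
```

```bash
python3 - <<'E'
from h import *
s=snap("wrist"); o=ctrl.get_obs();print(o["position"],o["tool_rot"][:,1],o["grip_width"])
H=hsv(s); m=cv2.inRange(H,np.array((50,80,20)),np.array((85,255,255))); m[:150]=0;m[280:]=0
print(blob(s,(50,80,20),(85,255,255),(170,140,330,280),52), proj(s,[516.5,-85.9,52]))
for v in range(170,235,5):
    x=np.where(m[v,150:350])[0]+150; print(v,(x.min(),x.max()) if len(x) else None, [int(a) for a in H[v,265:310:6,2]])
E
```

```text
[515.60184479 -85.88886883 144.11702588] [ 9.85673192e-01  1.68666296e-01 -1.97442260e-04] 85.793955205633
{'px': array([245.8, 184.7], dtype=float32), 'area': 3723.5, 'c': array([511.2, -74.6]), 'size': array([41. , 59.3]), 'yaw': 11.2} [[250.38040541 201.22490525]]
170 (np.int64(205), np.int64(288)) [40, 44, 50, 46, 139, 172, 172, 174]
175 (np.int64(204), np.int64(273)) [88, 94, 24, 20, 34, 173, 173, 172]
180 (np.int64(204), np.int64(273)) [91, 94, 15, 21, 40, 172, 171, 166]
185 (np.int64(204), np.int64(273)) [94, 91, 20, 12, 35, 173, 167, 167]
190 (np.int64(205), np.int64(273)) [88, 94, 20, 20, 31, 169, 168, 167]
195 (np.int64(205), np.int64(273)) [91, 95, 15, 20, 65, 173, 175, 171]
200 (np.int64(205), np.int64(273)) [90, 91, 18, 25, 61, 171, 175, 178]
205 (np.int64(206), np.int64(273)) [88, 87, 22, 17, 61, 175, 165, 175]
210 (np.int64(206), np.int64(273)) [92, 89, 18, 16, 70, 172, 168, 174]
215 None [174, 176, 174, 175, 172, 171, 172, 171]
220 None [174, 177, 175, 172, 172, 173, 174, 171]
225 None [176, 174, 174, 170, 172, 174, 177, 174]
230 None [175, 177, 175, 177, 171, 171, 176, 171]
```

{"op": "drive_tool", "data": {
  "targets": [
    [-1,[-0.008,0,-0.2],0],
    [-1,[-0.008,0,-0.4],0],
    [-1,[-0.008,0,-0.51],0],
    [-1,[-0.008,0,-0.51],0],
    [0,[-0.008,0,-0.51],0],
    [1,[-0.008,0,-0.51],0],
    [1,[-0.008,0,-0.51],0],
    [1,[-0.008,0,-0.51],0],
    [1,[-0.008,0,-0.51],0]
  ]
}}

```text
clock: 26.02
position: [515.4, -86.5, 44.3]
tool_rot: [[-0.172, 0.985, 0.003], [0.985, 0.172, -0.001], [-0.002, 0.003, -1.0]]
contact_force: [-2.9, -0.2, 6.9]
grip_width: 59.3
finger_force: 63.6
```

{"op": "drive_tool", "data": {
  "targets": [
    [1,[0,0,0.1],0],
    [1,[0,0,0.3],0],
    [1,[0,0.05,0.6],0],
    [1,[-0.01,0.25,0.78],0],
    [1,[-0.018,0.5,0.78],0],
    [1,[-0.018,0.7,0.78],0],
    [1,[-0.018,0.82,0.78],0],
    [1,[-0.018,0.82,0.78],0],
    [1,[-0.018,0.82,0.78],0]
  ]
}}

```text
clock: 27.15
position: [510.7, 77.7, 198.7]
tool_rot: [[-0.173, 0.985, 0.001], [0.985, 0.173, -0.0], [-0.001, 0.001, -1.0]]
contact_force: [-0.1, 0.8, -0.6]
grip_width: 59.2
finger_force: 64.7
```

```bash
python3 - <<'E'
from h import *
s=snap("wrist","w7.png")
o=ctrl.get_obs();p=o["position"];print(p,o["tool_rot"][:,1],o["grip_width"]); th=np.radians(9.93);ex=np.array([np.cos(th),np.sin(th)]);ey=np.array([-ex[1],ex[0]]); print("ex,ey",p[:2]@ex,p[:2]@ey)
H=hsv(s); c=255
print([(v,int(H[v,246:260,0].mean()),int(H[v,246:260,1].mean()),int(H[v,246:260,2].mean())) for v in range(140,300,1)])
E
```

```text
[510.69016133  77.38450205 198.52809303] [9.85093310e-01 1.72019972e-01 5.47527984e-04] 59.545515462109236
ex,ey 516.3841595359861 -11.840685013967414
[(140, 30, 246, 232), (141, 30, 243, 232), (142, 30, 241, 232), (143, 30, 245, 232), (144, 30, 244, 232), (145, 30, 242, 233), (146, 30, 244, 236), (147, 26, 254, 234), (148, 23, 190, 176), (149, 115, 12, 246), (150, 112, 2, 233), (151, 64, 1, 231), (152, 76, 1, 233), (153, 67, 2, 212), (154, 86, 4, 166), (155, 93, 1, 218), (156, 50, 0, 233), (157, 47, 0, 234), (158, 90, 1, 244), (159, 56, 8, 81), (160, 51, 8, 89), (161, 98, 10, 85), (162, 111, 22, 60), (163, 100, 19, 61), (164, 107, 21, 61), (165, 108, 19, 63), (166, 111, 14, 61), (167, 101, 21, 62), (168, 97, 16, 61), (169, 108, 18, 61), (170, 102, 20, 62), (171, 112, 17, 62), (172, 89, 19, 61), (173, 103, 15, 61), (174, 103, 16, 61), (175, 105, 18, 62), (176, 98, 17, 61), (177, 106, 15, 61), (178, 97, 14, 60), (179, 100, 17, 60), (180, 105, 20, 59), (181, 20, 21, 84), (182, 17, 28, 93), (183, 17, 27, 92), (184, 19, 26, 92), (185, 19, 26, 91), (186, 18, 26, 92), (187, 19, 24, 91), (1
[... 1540 characters left out ...]
72, 136, 90), (266, 73, 133, 90), (267, 73, 135, 89), (268, 72, 132, 91), (269, 72, 136, 90), (270, 72, 137, 88), (271, 72, 136, 90), (272, 73, 138, 90), (273, 72, 136, 90), (274, 73, 139, 89), (275, 73, 137, 90), (276, 73, 137, 90), (277, 73, 137, 91), (278, 72, 134, 90), (279, 73, 141, 89), (280, 72, 137, 91), (281, 72, 137, 90), (282, 72, 137, 90), (283, 73, 140, 89), (284, 72, 138, 90), (285, 72, 137, 90), (286, 72, 138, 90), (287, 72, 139, 90), (288, 72, 137, 90), (289, 72, 137, 90), (290, 73, 143, 89), (291, 74, 148, 89), (292, 36, 91, 103), (293, 12, 162, 226), (294, 11, 165, 235), (295, 11, 164, 231), (296, 12, 164, 231), (297, 12, 164, 231), (298, 12, 163, 231), (299, 12, 163, 231)]
```

View pics/w7.png

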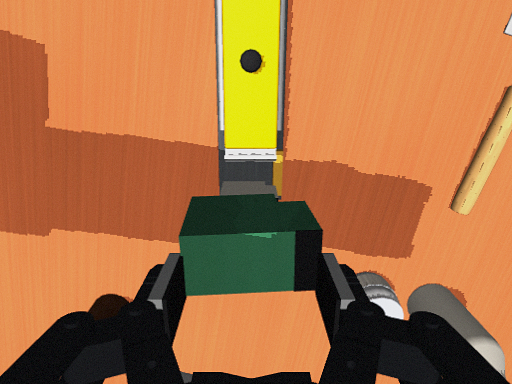

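```bash
python3 - <<'E'
from h import *
s=snap("wrist"); th=np.radians(9.93); ey=np.array([-np.sin(th),np.cos(th)])
for n,v,z in(("mould71",154,71),("mould61",158.7,61),("whitefoot",181,8),("green+bottom",194.3,154.2),("green+top",233.2,206),("green-top",291.8,206)): print(n,(onz(s,[(252,v)],z)[0]@ey).round(1))
E
```

```text
mould71 15.3
mould61 9.2
whitefoot -25.9
green+bottom 9.5
green+top 9.3
green-top -20.3
```

{"op": "drive_tool", "data": {
  "targets": [
    [1,[0.005,-0.016,0],0],
    [1,[0.005,-0.016,-0.15],0],
    [1,[0.005,-0.016,-0.3],0],
    [1,[0.005,-0.016,-0.38],0],
    [1,[0.005,-0.016,-0.43],0],
    [1,[0.005,-0.016,-0.45],0],
    [1,[0.005,-0.016,-0.45],0]
  ]
}}

```text
clock: 28.12
position: [512.0, 74.9, 108.7]
tool_rot: [[-0.173, 0.985, 0.001], [0.985, 0.173, 0.0], [-0.0, 0.001, -1.0]]
contact_force: [-0.2, -0.6, 0.3]
grip_width: 59.2
finger_force: 64.7
```

```bash
python3 - <<'E'
from h import *
s=snap("wrist","w8.png"); th=np.radians(9.93); ey=np.array([-np.sin(th),np.cos(th)]); p=ctrl.get_obs()["position"]; print(p,p[:2]@ey,ctrl.get_obs()["contact_force"])
H=hsv(s); prev=None
for v in range(140,310):
    a=H[v,246:258].mean(0).astype(int)
    if prev is not None and (abs(a[2]-prev[2])>12 or abs(a[1]-prev[1])>40): print(v,a)
    prev=a
E
```

```text
[512.17757396  74.91121937 108.92209926] -14.533412550697731 [-0.42873957 -0.69156069 -1.27895673]
174 [ 23 197 190]
175 [121  12 236]
176 [126   2 223]
180 [ 53   3 184]
181 [ 60   3 167]
183 [ 36   6 138]
184 [105   3 190]
185 [107   4 234]
190 [44  6 78]
191 [ 78   7 103]
192 [100  18  53]
194 [75 78 48]
195 [ 73 140  46]
233 [ 72 139  77]
292 [40 89 93]
293 [ 11 161 218]
```

```bash
python3 - <<'E'
from h import *
s=snap("wrist"); th=np.radians(9.93); ey=np.array([-np.sin(th),np.cos(th)])
for n,v,z in(("mould71",182.5,71),("mould61",189.9,61),("green+bottom",194,64.5),("green+top",233,116.5),("green-top",291.8,116.5)): print(n,(onz(s,[(252,v)],z)[0]@ey).round(2))
E
```

```text
mould71 15.79
mould61 8.27
green+bottom 6.93
green+top 6.79
green-top -22.92
```

The green face sits about 1.4 mm off the mould wall (ideal is 1.5). I'll lower it slowly.

{"op": "drive_tool", "data": {
  "targets": [
    [1,[0,0,-0.01],0],
    [1,[0,0,-0.02],0],
    [1,[0,0,-0.03],0],
    [1,[0,0,-0.04],0],
    [1,[0,0,-0.05],0]
  ]
}}

```text
clock: 28.85
position: [511.4, 74.9, 98.0]
tool_rot: [[-0.173, 0.985, -0.0], [0.985, 0.173, -0.0], [-0.0, -0.0, -1.0]]
contact_force: [-0.4, 0.1, -0.5]
grip_width: 59.3
finger_force: 64.7
```

{"op": "drive_tool", "data": {
  "targets": [
    [1,[0,0,-0.02],0],
    [1,[0,0,-0.04],0],
    [1,[0,0,-0.06],0],
    [1,[0,0,-0.08],0],
    [1,[0,0,-0.1],0],
    [1,[0,0,-0.1],0]
  ]
}}

```text
clock: 29.6
position: [511.2, 74.8, 77.8]
tool_rot: [[-0.173, 0.985, -0.001], [0.985, 0.173, -0.0], [-0.0, -0.001, -1.0]]
contact_force: [0.4, -0.1, -1.4]
grip_width: 59.3
finger_force: 64.7
```

{"op": "drive_tool", "data": {
  "targets": [
    [1,[0,0,-0.02],0],
    [1,[0,0,-0.04],0],
    [1,[0,0,-0.06],0],
    [1,[0,0,-0.08],0],
    [1,[0,0,-0.1],0],
    [1,[0,0,-0.115],0],
    [1,[0,0,-0.115],0]
  ]
}}

```text
clock: 30.48
position: [511.2, 74.8, 54.8]
tool_rot: [[-0.173, 0.985, -0.001], [0.985, 0.173, -0.0], [-0.0, -0.001, -1.0]]
contact_force: [0.0, -0.5, -0.3]
grip_width: 59.2
finger_force: 64.6
```

{"op": "drive_tool", "data": {
  "targets": [
    [1,[0,0,-0.006],0],
    [1,[0,0,-0.012],0],
    [1,[0,0,-0.015],0],
    [1,[0,0,-0.015],0]
  ]
}}

```text
clock: 30.98
position: [511.7, 74.9, 52.5]
tool_rot: [[-0.173, 0.985, 0.0], [0.985, 0.173, -0.0], [-0.0, 0.0, -1.0]]
contact_force: [-0.6, -0.8, 1.4]
grip_width: 59.4
finger_force: 65.0
```

{"op": "drive_tool", "data": {
  "targets": [
    [1,[0,0,-0.004],0],
    [1,[0,0,-0.004],0]
  ]
}}

```text
clock: 31.22
position: [511.7, 74.9, 52.3]
tool_rot: [[-0.173, 0.985, 0.0], [0.985, 0.173, -0.0], [-0.0, 0.0, -1.0]]
contact_force: [-3.1, -1.2, 6.7]
grip_width: 59.5
finger_force: 65.9
```

{"op": "drive_tool", "data": {
  "targets": [
    [0,[0,0,0],0],
    [-1,[0,0,0],0],
    [-1,[0,0,0],0],
    [-1,[0,0,0],0],
    [-1,[0,0,0.1],0],
    [-1,[0,0,0.3],0],
    [-1,[0,0,0.6],0],
    [-1,[0,-0.3,0.75],0],
    [-1,[0,-0.3,0.75],0],
    [-1,[0,-0.3,0.75],0]
  ]
}}

```text
clock: 32.48
position: [511.1, 14.9, 200.9]
tool_rot: [[-0.172, 0.985, -0.001], [0.985, 0.172, 0.001], [0.001, -0.001, -1.0]]
contact_force: [0.8, -0.7, -0.1]
grip_width: 85.2
finger_force: 0.0
```

```bash
python3 - <<'E'
from h import *
a=snap("wrist")["pixels"][20:200,160:340,::-1];b=snap("scene")["pixels"][140:265,180:330,::-1]
cv2.imwrite("pics/m9.png",np.hstack([cv2.resize(a,(400,400),interpolation=2),cv2.resize(b,(400,400),interpolation=2)]))
print(ctrl.get_obs()["position"])
E
```

```text
[510.23723795  15.68339457 199.83148481]
```

View pics/m9.png

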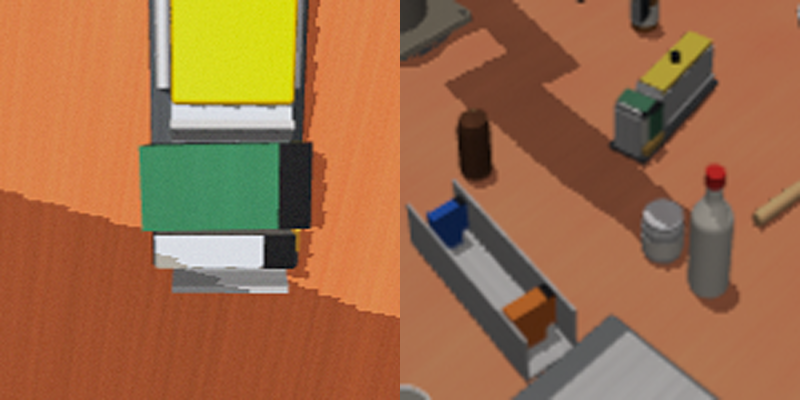

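Both packers are side by side in the gap with their stripes over the brass, about 3 mm off centre lengthwise. Blue and orange are still standing in the stand, and the gripper is clear.

```bash
python3 -c "
from cell import ctrl
print(ctrl.sign_off())"
```

```text
the job is handed in; nothing more can be done
None
```

The white and green packers are set home side by side in the yellow frame's gap with their notched ends over the brass bar, and the job is handed in at about 32 s; the judge's verdict was not shown.

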